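# Draw out the trolley handle of the packed cabin case

## Task

Get the packed cabin case ready to wheel away: squeeze the release button in the grip of its trolley handle, draw the handle straight out past its first stop to the second stop, all the way out, and let the button spring back up so that the handle locks there. Do not knock or shift the other things on the bench. The program finishes while holding: the gripper still holds the grip of the locked, fully drawn handle, beside the button so that the button stays up.

Things in the scene. Friction and masses are not known exactly. Their poses are not given: they have to be found in the camera images.
- case: Packed hard-shell cabin case, heavy, does not move, lying on the bench with its back panel up: 300 mm wide (its x), 425 mm long with its four wheels, 200 mm high. Origin on the bench right below the stowed grip; the handle draws out level along its -y axis, away from the case; +y runs along the case to the wheels. Small fixed carry handles on its end (125 mm up) and side are not used.
- pocket (a point): Middle of the floor of the pocket in the end of the case where the grip is stowed, 150 mm above the bench. The pocket is 208 mm wide (x) and 73 mm long (y), open at the top and at the case's end: between the stowed bar and the pocket's wall there are 55 mm for one finger, the other finger goes outside the case; 21 mm free under the bar.
- grip (a point): Centre of the handle's grip, moving with it, 184 mm above the bench: a black bar 176 mm long (x), 26 mm thick (y), 26 mm high, its button in the middle of the outer (-y) side. Axes as the case's; it draws out along -y. Flat tubes 15 mm wide join its case side 75 mm either side of the centre, 135 mm free between them.
- button_face (a point): Middle of the outer (-y) face of the release button: 32 mm long (x), 17 mm high, 7 mm proud of the bar, so bar and button measure 33 mm across. Pressed towards the case (+y) it sinks 5 mm against a spring (4 N to start, 7 N fully in): pinching bar and button between two fingers presses it.
- hold_a (a point): A place to hold the bar beside the button: centre of the bar 38 mm to the -x side of the grip's centre, moving with it; bar 26 mm thick here, 22 mm clear of the button's end.
- hold_b (a point): The same place on the other side, 38 mm to the +x side of the grip's centre.
- trolley (a joint): How far the handle is drawn out, m: 0 stowed, 0.18 first stop, 0.36 second stop and end of travel. It is locked in each of these while the button is up and free while the button is 4 mm or more in, then sliding with about 4 N of drag. A button let go between stops stays part-way in and springs up, locking, at the next stop.
- release (a joint): How far the release button is pressed in, in m: 0 up, 0.005 fully in.
- polish_tin: Bystander: round steel shoe-polish tin, diameter 76 mm, 24 mm high, on the bench; origin at the centre of its underside.
- shoe_brush: Bystander: wooden shoe brush 150 x 48 x 44 mm, long along its x, bristles down; origin at the centre of its underside.
- glasses_case: Bystander: black glasses case 158 x 62 x 42 mm, long along its x; origin at the centre of its underside.
- perfume: Bystander: square amber glass scent bottle 56 x 36 mm, 92 mm high; origin at the centre of its underside.
- sandal_l: Bystander: sandal 250 x 90 mm, 70 mm high, long along its x; origin at the middle of its underside.
- sandal_r: Bystander: the other sandal, same sizes.
- shoe_tree: Bystander: wooden shoe tree 245 mm long (its x), 72 mm wide, 50 mm high; origin on its underside near the middle.

How it is judged:
By the outcome, as a careful person would: the job done as asked, in the order asked, and still so for the second after the job is handed in, while the arm keeps its last pose, push and grip.
It also fails if it takes over 40 s, if anything falls off the work surface, if the arm or the gripper's body presses on something with over 40 N, if the wrist force passes 120 N, or if a joint passes its speed limit or range.

## Robot

A 7-joint arm with a two-finger parallel gripper is mounted at the origin on the work surface. World frame = base frame: x ahead of the robot, y to its left, z up, the work surface at z = 0. Lengths are in m, angles in rad, forces in N, time in s.
With the tool pointing down it reaches from about 0.4 to 0.9 m from the base axis. Payload 5.5 kg.
Tool frame: the origin (TCP) lies on the front face of the gripper's body, between the roots of the fingers; the fingertips stand 66 mm ahead of it and the grasp point (between the pads) lies 47 mm ahead of it; z points along the fingers, y is the line along which they close (so a half turn about z gives the same grasp; the last joint's range is limited). The gripper opens to 92 mm and grips with 3 to 60 N. Pads are 19 mm wide; open, the fingers measure 130 mm over their backs; the gripper's body (75 mm by 190 mm) begins 47 mm behind the grasp point.
Start: joints at [-0.866, 0.501, -0.427, 1.55, 0.221, 1.138, -0.21], TCP at [0.278, 0.588, 0.292] pointing down, gripper open.
Joint ranges: [-2.88, 2.88], [-0.31, 2.03], [-1.54, 1.56], [0.2, 2.42], [-1.41, 4.55], [0.19, 2.02], [-2.57, 2.57]. Speed limits (rad/s): [2.57, 2.57, 3.14, 3.14, 3.14, 3.14, 3.14].

## Interface

Orientations are given as [roll, pitch, yaw] about the fixed x, y, z axes, in that order (R = Rz(yaw) Ry(pitch) Rx(roll)).
In Python, from rig import sensors, eyes, bot gives the robot as it stands.
- The arm moves only by the shell command python3 -m jog 'ROWS' [FORCE]. ROWS is JSON, one flat list of numbers, 5 for each row, row after row: the shift along the tool's x, y, z in units of 800 mm (1.0 is 800 mm), then the turn about the tool's z in units of 360 degrees (1.0 is 360 degrees), then the finger opening in mm, from 0 to 91.8. A call has exactly 8 rows; each row shifts and turns the commanded pose from where the row before left it, along the tool's axes as they then stand; what a row does not reach is not made up. A row lasts 1/8 s, in which the tool goes at most 62.5 mm and 10.7 degrees, less where a joint would pass 70% of its speed; a pose out of reach is approached as far as the arm can. A call with a number of a shift or a turn outside -1 to 1 is refused whole. A call with a gripper value outside its range is refused whole. The fingers move at their own pace and stop on an object; FORCE is the grip in N (left out, the last holds). Time passes only in rows, so rows that do not move let the fingers close, or fill a call up. It gives the time, the measured TCP pose, the force, the opening and the grip force at its end, in the units of the state.
- sensors.state(): the state, without advancing time (a new reading comes with each control period).
- eyes.snapshot(name): name is "scene" or "top" or "wrist"; returns the picture (420x560x3 uint8, red, green, blue); there is no depth.
- eyes.calibration(name): a dict with "mtx" (3x3 intrinsics, pixels), "R" (3x3) and "t" (3): a world point X has camera coordinates R X + t. Camera axes: x right, y down, z forward; pixel columns grow to the right and rows downward; lengths in m; the calibration is good to about 2 mm. The wrist camera is an equidistant fisheye: a pixel r from the principal point sees the ray r / f radians off the axis. A picture is of the moment at which its call begins: read the wrist's pose just before it. calibration takes no time and is no camera call; for the wrist camera it gives the pose at the moment of the call.
- bot.finish_job(): hands the job in; it is judged then, once.
The state is a dict: "time": time; "joint_pos": joint angles; "joint_vel": joint speeds; "effort": joint torques, N m; "position": TCP position; "orientation": TCP orientation; "force": force on the tool from outside, world axes, zero at the start; "moment": the same for the moment, N m; "grip_width": finger opening in m; "grip_force": force on a finger pad.
Only numpy, scipy, OpenCV 4.12 (cv2) and the standard library are available. Lean on these libraries where they do the work, as an engineer would, in place of code of your own. Each camera call takes 0.05 s, during which the arm holds its last target. There are 200 camera calls.

## Working session

There is one attempt and no reset: what is moved stays moved. The work goes in short steps, Python scripts to look and compute and a shell command to move; the robot and the scene stay as the last step left them, time stands still between calls to the robot, and variables do not carry over. Pictures are saved under pics/ and viewed, at most 10 in all, crops included, and the job is handed in when it is done.

```bash
mkdir -p pics; python3 - <<'E'
from rig import sensors,eyes
import cv2
s=sensors.state();print(s['time'],s['position'],s['orientation'],s['grip_width'],s['force'])
for n in("scene","top"):
    im=eyes.snapshot(n);cv2.imwrite(f"pics/{n}0.png",im[:,:,::-1])
    c=eyes.calibration(n);print(n,c)
E
```

```text
0.0 [0.27771257 0.5870626  0.29117726] [-3.13967403e+00 -5.93254146e-05  2.69982535e+00] 0.09191447379870196 [ 0.38438078  0.30154775 -0.23546791]
scene {'mtx': array([[432.8744573 ,   0.        , 274.55698155],
       [  0.        , 432.8744573 , 207.18622907],
       [  0.        ,   0.        ,   1.        ]]), 'R': array([[ 0.07957467,  0.99680333, -0.00714113],
       [ 0.65124304, -0.05740962, -0.75669454],
       [-0.75468561,  0.05556311, -0.65372959]]), 't': array([ 0.08928789, -0.20172083,  1.49695859])}
top {'mtx': array([[515.5824383 ,   0.        , 279.58502586],
       [  0.        , 515.5824383 , 216.39941776],
       [  0.        ,   0.        ,   1.        ]]), 'R': array([[-0.08136774, -0.99667985, -0.00292563],
       [-0.97129935,  0.07995329, -0.2240202 ],
       [ 0.22351033, -0.01538636, -0.97458011]]), 't': array([-0.1188012 ,  0.51521547,  1.60063949])}
```

View pics/top0.png

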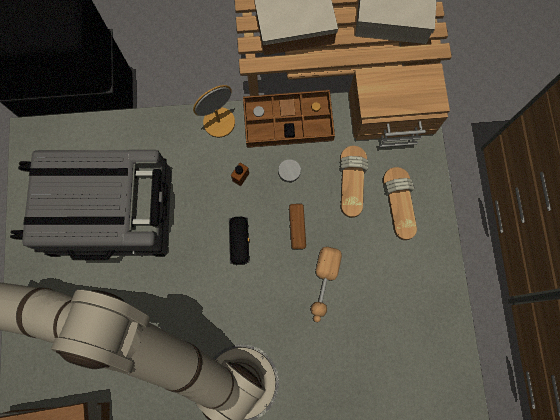

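View pics/scene0.png

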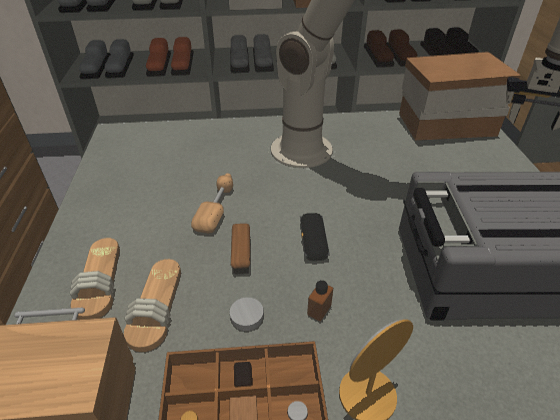

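The case is at left in the top view (25–170, 150–255) with the grip near (163,195), drawing towards image right (world −y). I'll enlarge it.

```bash
python3 - <<'E'
import cv2,numpy as np
a=cv2.imread("pics/top0.png")[140:265,110:190];b=cv2.imread("pics/scene0.png")[165:255,395:485]
f=lambda i,k:cv2.convertScaleAbs(cv2.resize(i,None,fx=k,fy=k,interpolation=cv2.INTER_CUBIC),alpha=2.2,beta=10)
a=f(a,4.8);b=f(b,4.6);h=max(a.shape[0],b.shape[0])
p=lambda i:cv2.copyMakeBorder(i,0,h-i.shape[0],0,0,cv2.BORDER_CONSTANT)
cv2.imwrite("pics/c1.png",np.hstack([p(a),p(b)]));print(a.shape,b.shape)
E
```

```text
(600, 384, 3) (414, 414, 3)
```

View pics/c1.png

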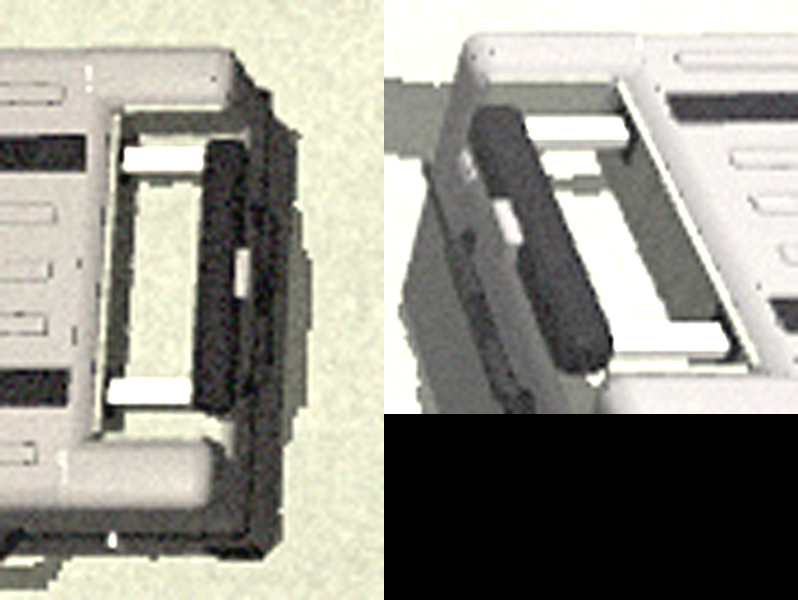

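```bash
cat >h.py <<'E'
import numpy as np
from rig import eyes,sensors
def ray(n,u,v,z):
    c=eyes.calibration(n);d=c['R'].T@np.linalg.solve(c['mtx'],[u,v,1]);o=-c['R'].T@c['t']
    return o+d*(z-o[2])/d[2]
E
python3 - <<'E'
from h import *
P=lambda u,v,z=.19:ray('top',110+u/4.8,140+v/4.8,z)
e1=P(225,141);e2=P(212,411);print(e1,e2,(e1+e2)/2,np.linalg.norm(e1-e2))
d=e2-e1;print('case x dir angle (world)',np.arctan2(-d[1],-d[0]),np.arctan2(d[1],d[0]))
print('button',P(243,273,.184))
s=lambda u,v:ray('scene',395+(u-384)/4.6,165+v/4.6,.19)
a=s(497,112);b=s(585,365);print('scene',a,b,(a+b)/2)
for nm,u,v in(("perf",240,175),("gl",239,240),("glL",232,262),("mirror",210,98)):print(nm,ray('top',u,v,.05))
c=eyes.calibration('wrist');print(c);print(sensors.state()['orientation'])
E
```

```text
[0.64926627 0.19916948 0.19      ] [0.47609418 0.21202088 0.19      ] [0.56268023 0.20559518 0.19      ] 0.1736482995398166
case x dir angle (world) -0.07407592013149622 3.067516733458297
button [0.56399932 0.19175028 0.184     ]
scene [0.48504261 0.21540164 0.19      ] [0.6639834  0.19446686 0.19      ] [0.57451301 0.20493425 0.19      ]
perf [ 0.65591821 -0.0420005   0.05      ]
gl [ 0.43908247 -0.02484028  0.05      ]
glL [0.37020937 0.00180136 0.05      ]
mirror [0.93877371 0.04249028 0.05      ]
{'mtx': array([[325.1922621 ,   0.        , 281.58438237],
       [  0.        , 325.1922621 , 206.54830563],
       [  0.        ,   0.        ,   1.        ]]), 'R': array([[ 0.42819591,  0.90368159, -0.00280203],
       [ 0.87165438, -0.41219812,  0.26516289],
       [ 0.23846783, -0.11598407, -0.96419956]]), 't': array([-0.64938402, -0.0319797 ,  0.39030368])}
[-3.13979437e+00 -5.08194914e-05  2.69983953e+00]
```

The bar is at top-crop (225,141)–(212,411): grip ≈ (0.567, 0.205), case yaw ≈ −0.08. Perfume and glasses case are low enough for the handle to pass over. Now I'll turn and go above the grip.

```bash
python3 -m jog '[0,0,-0.02,-0.029,70, 0,0,-0.02,-0.029,70, -0.033,-0.0375,0,0,70, -0.033,-0.0375,0,0,70, -0.033,-0.0375,0,0,70, -0.033,-0.0375,0,0,70, -0.033,-0.0375,0,0,70, -0.033,-0.0375,0,0,70]' 20
python3 -m jog '[-0.033,-0.0375,0,0,70, -0.033,-0.0375,0,0,70, -0.033,-0.0375,0,0,70, -0.033,-0.0375,0,0,70, -0.033,-0.0375,0,0,70, -0.033,-0.0375,0,0,70, 0,0,0,0,70, 0,0,0,0,70]'
python3 - <<'E'
from h import *
import cv2
im=None
c=eyes.calibration('wrist');im=eyes.snapshot('wrist')
cv2.imwrite('pics/w1.png',cv2.convertScaleAbs(im[:,:,::-1],alpha=1.8,beta=10));np.savez('w1',**c)
print(c,sensors.state()['position'],sensors.state()['orientation'])
E
```

```text
time: 1.1
position: [0.4224, 0.3945, 0.3238]
orientation: [-3.141, -0.001, 3.064]
force: [0.8, 1.2, -0.7]
grip_width: 0.0697
grip_force: 0.0
time: 2.1
position: [0.5654, 0.2046, 0.3238]
orientation: [3.141, -0.001, 3.064]
force: [-0.0, 0.4, -0.6]
grip_width: 0.0699
grip_force: 0.0
{'mtx': array([[325.1922621 ,   0.        , 281.58438237],
       [  0.        , 325.1922621 , 206.54830563],
       [  0.        ,   0.        ,   1.        ]]), 'R': array([[ 7.79585069e-02,  9.96956231e-01, -8.63498274e-04],
       [ 9.61722946e-01, -7.49751019e-02,  2.63567278e-01],
       [ 2.62700299e-01, -2.13777575e-02, -9.64640630e-01]]), 't': array([-0.24882079, -0.56872053,  0.275609  ])} [0.56507995 0.20535726 0.32392826] [ 3.14104614e+00 -1.07700036e-03  3.06578443e+00]
```

View pics/w1.png

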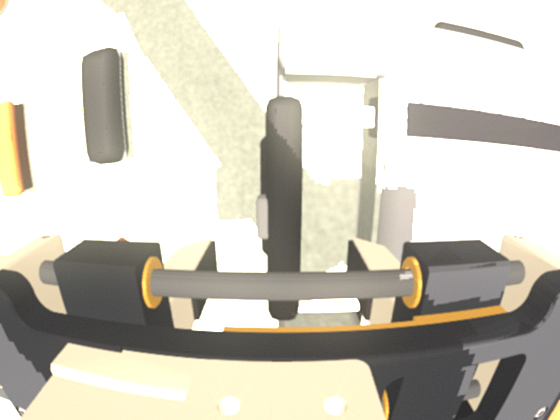

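The wrist view shows the bar from (284,97) to (283,318), with its button at (261,217) between the fingers.

```bash
python3 - <<'E'
import numpy as np
c=np.load('w1.npz')
def ray(u,v,z):
    K=c['mtx'];x=(u-K[0,2])/K[0,0];y=(v-K[1,2])/K[0,0];t=np.hypot(x,y)
    d=np.array([x/t*np.sin(t),y/t*np.sin(t),np.cos(t)]);d=c['R'].T@d;o=-c['R'].T@c['t'];return o+d*(z-o[2])/d[2]
for n,u,v,z in(("far",284,97,.187),("near",283,318,.187),("L1",269,120,.192),("R1",301,120,.195),("L2",268,305,.192),("R2",300,305,.195),("btn far",260,195,.188),("btn near",260,238,.188)):print(n,ray(u,v,z))
E
```

```text
far [0.47804941 0.21403561 0.187     ]
near [0.65308386 0.1998669  0.187     ]
L1 [0.49336344 0.2025879  0.192     ]
R1 [0.49500486 0.22410845 0.195     ]
L2 [0.6358221  0.18906715 0.192     ]
R2 [0.6359294 0.2146878 0.195    ]
btn far [0.54611558 0.19145526 0.188     ]
btn near [0.57899274 0.18825986 0.188     ]
```

Aligned within about 2 mm. Descend, then pinch.

```bash
python3 -m jog '[0,0,0.029,0,70, 0,0,0.029,0,70, 0,0,0.029,0,70, 0,0,0.029,0,70, 0,0,0,0,70, 0,0,0,0,60, 0,0,0,0,50, 0,0,0,0,42]' 20
python3 -m jog '[0,0,0,0,36, 0,0,0,0,30, 0,0,0,0,20, 0,0,0,0,20, 0,0,0,0,20, 0,0,0,0,20, 0,0,0,0,20, 0,0,0,0,20]' 20
```

```text
time: 3.15
position: [0.5663, 0.2044, 0.2324]
orientation: [3.141, 0.001, 3.064]
force: [0.3, 0.5, 0.2]
grip_width: 0.0449
grip_force: 0.0
time: 4.15
position: [0.5662, 0.2047, 0.2316]
orientation: [3.141, 0.001, 3.064]
force: [2.8, 3.6, 2.1]
grip_width: 0.0277
grip_force: 20.0
```

Width 27.7 mm: button fully in. Draw.

```bash
python3 -m jog '[0,-0.01,0,0,20, 0,-0.02,0,0,20, 0,-0.02,0,0,20, 0,-0.02,0,0,20, 0,-0.02,0,0,20, 0,-0.02,0,0,20, 0,-0.02,0,0,20, 0,-0.02,0,0,20]'
```

```text
time: 5.15
position: [0.5564, 0.0836, 0.2316]
orientation: [3.141, -0.0, 3.064]
force: [0.3, 3.8, 4.8]
grip_width: 0.0278
grip_force: 20.0
```

```bash
python3 -m jog '[0.0002,-0.02,0,0,20, 0.0002,-0.02,0,0,20, 0.0002,-0.02,0,0,20, 0.0002,-0.02,0,0,20, 0.0002,-0.02,0,0,20, 0.0002,-0.02,0,0,20, 0,-0.02,0,0,20, 0,-0.02,0,0,20]'
python3 -m jog '[0,-0.02,0,0,20, 0,-0.02,0,0,20, 0,-0.02,0,0,20, 0,-0.02,0,0,20, 0,-0.02,0,0,20, 0,-0.02,0,0,20, 0,-0.01,0,0,20, 0,0,0,0,20]'
```

```text
time: 6.15
position: [0.546, -0.044, 0.2316]
orientation: [3.141, 0.001, 3.064]
force: [4.2, 4.4, 3.7]
grip_width: 0.0276
grip_force: 20.0
time: 7.15
position: [0.5375, -0.1495, 0.2316]
orientation: [-3.14, 0.001, 3.062]
force: [2.8, -0.4, 5.0]
grip_width: 0.0281
grip_force: 20.0
```

```bash
python3 -m jog '[0,-0.0015,0,0,20, 0,-0.0015,0,0,20, 0,-0.0015,0,0,20, 0,-0.0015,0,0,20, 0,-0.0015,0,0,20, 0,0,0,0,20, 0,0,0,0,20, 0,0,0,0,20]'
```

```text
time: 8.15
position: [0.5372, -0.1536, 0.2316]
orientation: [-3.141, 0.0, 3.064]
force: [2.8, 3.2, 6.1]
grip_width: 0.0277
grip_force: 20.0
```

```bash
python3 -m jog '[0,-0.0015,0,0,20, 0,-0.0015,0,0,20, 0,-0.0015,0,0,20, 0,-0.0015,0,0,20, 0,0,0,0,20, 0,0,0,0,20, 0,0,0,0,20, 0,0,0,0,20]'
```

```text
time: 9.15
position: [0.5372, -0.1542, 0.2316]
orientation: [3.138, -0.0, 3.067]
force: [3.4, 11.2, 7.3]
grip_width: 0.0279
grip_force: 20.0
```

At the end stop (force rises, no further travel). Open while it's held there and look.

```bash
python3 -m jog '[0,0,0,0,34, 0,0,0,0,40, 0,0,0,0,50, 0,0,0,0,60, 0,0,0,0,60, 0,0,0,0,60, 0,0,0,0,60, 0,0,0,0,60]'
python3 - <<'E'
from h import *
import cv2
c=eyes.calibration('wrist');im=eyes.snapshot('wrist')
np.savez('w2',**c);i=cv2.convertScaleAbs(im[:,:,::-1],alpha=1.8,beta=10)[60:360,130:430]
cv2.imwrite('pics/w2.png',cv2.resize(i,(600,600),interpolation=cv2.INTER_CUBIC))
E
```

```text
time: 10.15
position: [0.537, -0.1574, 0.2314]
orientation: [3.142, 0.0, 3.064]
force: [-0.4, 0.6, 0.4]
grip_width: 0.0601
grip_force: 0.0
```

View pics/w2.png

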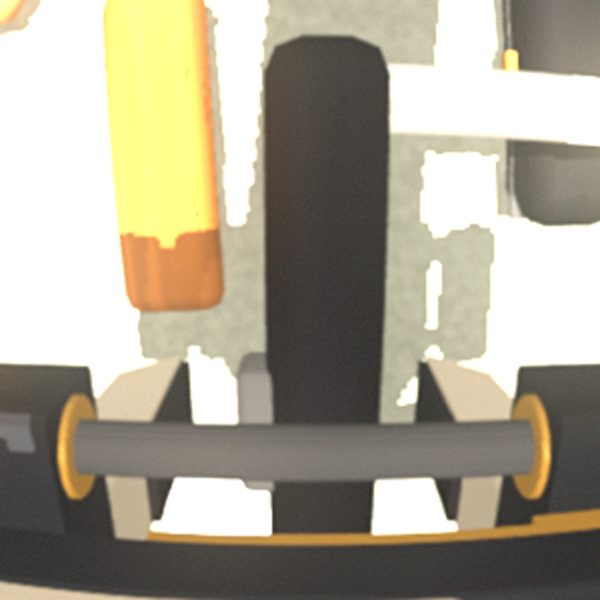

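The button at (255,390) stands proud again and both fingers are clear. Move 38 mm to hold_b, centre on the bar and grip.

```bash
python3 -m jog '[-0.016,0.0018,0,0,60, -0.016,0.0018,0,0,60, -0.0155,0.0018,0,0,60, 0,0,0,0,60, 0,0,0,0,50, 0,0,0,0,40, 0,0,0,0,32, 0,0,0,0,26]' 20
python3 -m jog '[0,0,0,0,15, 0,0,0,0,15, 0,0,0,0,15, 0,0,0,0,15, 0,0,0,0,15, 0,0,0,0,15, 0,0,0,0,15, 0,0,0,0,15]' 20
```

```text
time: 11.2
position: [0.575, -0.1562, 0.2315]
orientation: [-3.142, 0.0, 3.064]
force: [0.1, -0.5, -0.3]
grip_width: 0.0278
grip_force: 0.0
time: 12.2
position: [0.5751, -0.156, 0.2315]
orientation: [3.142, -0.0, 3.064]
force: [-2.3, 1.8, 3.4]
grip_width: 0.0259
grip_force: 20.0
```

Now a light 4 mm push inward to confirm the lock, then back, and look.

```bash
python3 -m jog '[0,0.0025,0,0,15, 0,0.0025,0,0,15, 0,0,0,0,15, 0,0,0,0,15, 0,0,0,0,15, 0,0,0,0,15, 0,0,0,0,15, 0,0,0,0,15]'
python3 -m jog '[0,-0.0025,0,0,15, 0,-0.0025,0,0,15, 0,0,0,0,15, 0,0,0,0,15, 0,0,0,0,15, 0,0,0,0,15, 0,0,0,0,15, 0,0,0,0,15]'
python3 - <<'E'
from h import *
import cv2
a=eyes.snapshot('wrist');b=eyes.snapshot('top')
f=lambda i:cv2.convertScaleAbs(i[:,:,::-1],alpha=1.8,beta=10)
cv2.imwrite('pics/w3.png',np.hstack([cv2.resize(f(a)[80:360,180:380],(400,560)),cv2.resize(f(b)[80:360,110:310],(400,560))]))
E
```

```text
time: 13.2
position: [0.5753, -0.1533, 0.2315]
orientation: [-3.14, 0.0, 3.063]
force: [-3.1, -4.6, 3.8]
grip_width: 0.0259
grip_force: 20.0
time: 14.2
position: [0.5753, -0.1541, 0.2315]
orientation: [3.14, -0.0, 3.066]
force: [-3.0, 2.4, 5.1]
grip_width: 0.0261
grip_force: 20.0
```

View pics/w3.png

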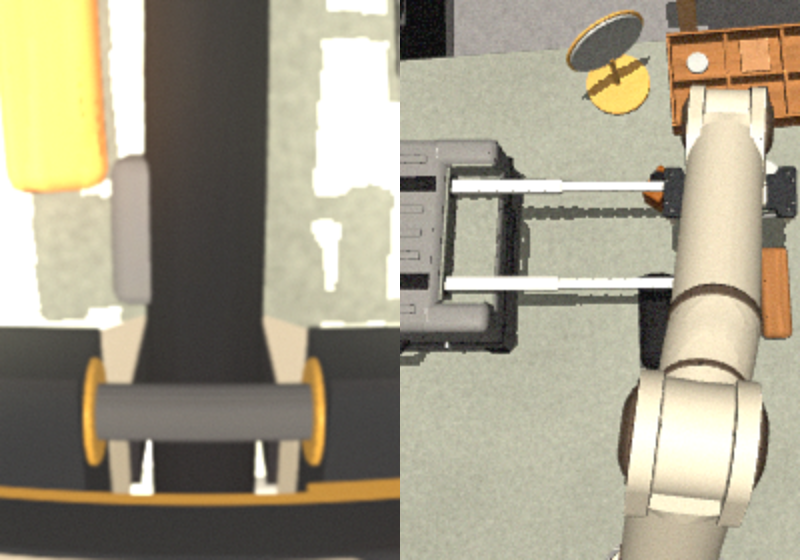

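Button up at (130,230) and clear of the fingers. The push test was weak relative to the 4 N drag, so I'll repeat it firmer.

```bash
python3 -m jog '[0,0.004,0,0,15, 0,0.004,0,0,15, 0,0.004,0,0,15, 0,0,0,0,15, 0,0,0,0,15, 0,0,0,0,15, 0,0,0,0,15, 0,0,0,0,15]' 30
python3 -m jog '[0,-0.003,0,0,15, 0,-0.003,0,0,15, 0,-0.003,0,0,15, 0,0,0,0,15, 0,0,0,0,15, 0,0,0,0,15, 0,0,0,0,15, 0,0,0,0,15]' 30
```

```text
time: 15.3
position: [0.5753, -0.1527, 0.2315]
orientation: [-3.135, 0.001, 3.06]
force: [-1.9, -15.0, 2.3]
grip_width: 0.026
grip_force: 30.0
time: 16.3
position: [0.5753, -0.1534, 0.2315]
orientation: [3.142, -0.0, 3.065]
force: [-3.1, -2.3, 5.5]
grip_width: 0.0258
grip_force: 30.0
```

15 N inward with only about 1 mm of movement: it is locked. Hand in.

```bash
python3 -c "
from rig import bot
print(bot.finish_job())"
```

```text
the job is handed in; nothing more can be done
None
```

The trolley handle is drawn all the way out to its second stop and locked there: a 15 N push back in moved it only about 1 mm. The button is up, the gripper is holding the bar at hold_b beside it, no contact with the bench items showed in the forces or pictures, and the job was handed in at about 16 s.

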